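# Unclip the grille of a bench-top fume filter and take the used filter pack out

## Robot

A 6-joint arm with a two-finger parallel gripper is mounted at the origin on a cart in front of the work surface, level with it; the furniture and walls round the work are solid. World frame = base frame: x ahead of the robot, y to its left, z up, the work surface at z = 0. Lengths are in m, angles in rad, forces in N, time in s.
With the tool pointing down it reaches from about 0.25 to 0.775 m from the base axis. Payload 4 kg.
Tool frame: the origin (TCP) lies midway between the tips of the shut fingers; the grasp point (between the pads) lies 19 mm behind it (grip_depth is the distance from the TCP to the grasp point, in m); z points along the fingers, y is the direction in which the jaws open and shut (so a half turn about z gives the same grasp; the last joint's range is limited). The gripper opens to 85 mm and grips with 20 to 120 N. Pads are 22 mm wide; open, the fingers measure 114 mm over their backs; the gripper's body (76 mm by 85 mm) begins 54 mm behind the grasp point. The pads swing forward as they close: fully open they stand 13 mm farther back than shut.
Start: joints at [-1.286, 0.087, 1.371, -0, 1.684, -0.103], TCP at [0.208, -0.509, 0.231] pointing down, gripper open.
Joint ranges: [-3.1, 3.1], [-0.76, 2.03], [0.27, 2.55], [-1.08, 4.22], [0.17, 2.65], [-2.57, 2.57]. Speed limits (rad/s): [2.79, 2.79, 3.14, 3.14, 3.14, 3.14].

## Interface

Orientations are given as a unit quaternion [w, x, y, z].
In Python, from workcell import sense, camera, get_calibration, close_job, find_in, trace, grip_depth gives the robot as it stands.
- The arm moves only by the shell command python3 -m handwheel 'ROWS'. ROWS is JSON, one flat list of numbers, 5 for each row, row after row: the shift along the world's x, y, z in mm, then the turn about the world's z in degrees, then the closure in counts, from 0 (fully open) to 255 (shut). A call has 1 to 8 rows; each row is the pose to reach, as a shift and turn from the pose measured when the call began; what a row does not reach only later rows make up. A row lasts 1/8 s, in which the tool goes at most 62.5 mm and 10.7 degrees, less where a joint would pass 70% of its speed; a pose out of reach is approached as far as the arm can. A call with a gripper value outside its range is refused whole. The fingers move at their own pace and stop on an object; the grip force is fixed at half the most. Time passes only in rows, so rows that repeat a pose let the fingers close. It gives the time, the measured TCP pose, the force and the opening at its end, in the units of the state.
- sense(): the state, without advancing time (a new reading comes with each control period).
- camera(name): name is "side" or "top"; returns (picture, depth): 400x640x3 uint8, blue, green, red; 400x640 float32, m along the optical axis (not along the pixel's ray), 0 where there is no reading.
- get_calibration(name): a dict with "camera_matrix" (3x3 intrinsics, pixels), "k1" (the pictures are not rectified: a ray, as slopes to the right and down, at radius r is drawn at 1 + k1 r^2 times it, then the intrinsics apply), "cam_to_world" (4x4, takes a point from camera to world coordinates). Camera axes: x right, y down, z forward; pixel columns grow to the right and rows downward; lengths in m; the calibration is good to about 2 mm. A picture is of the moment at which its call begins. get_calibration takes no time and is no camera call.
- close_job(): hands the job in, once; it reports no verdict.
Trained networks look in the newest picture that a camera, given by its name, has taken for a name from the list of things; names that differ only in an ending like _2 or _b are one class to them, and where a whole thing is asked for, a point or a joint stands for the part that bears it (a point fixed in the world has none). Each returns a list of dicts, best first, with "p" (0 to 1); they miss things now and then, are a little off and sometimes report something else, mostly with a low value. They report only what shows in the picture. A call takes as long as a camera call.
- find_in(camera, label): "at" ([row, column] in pixels, amid what is visible of it).
- trace(camera, label): "mask" (400x640 bool, what is visible of it) and "at" ([row, column] in pixels, amid what is visible of it).
The state is a dict: "time_s": time; "q": joint angles; "joint_velocities": joint speeds; "joint_efforts": joint torques, N m; "ee_pos": TCP position; "tool_rot": TCP orientation; "wrist_force": force on the tool from outside, world axes, zero at the start; "torque": the same for the moment, N m; "grip_width": finger opening in m.
Only numpy, scipy, OpenCV 4.12 (cv2) and the standard library are available. Lean on these libraries where they do the work, as an engineer would, in place of code of your own. Each camera call takes 0.05 s, during which the arm holds its last target.

## Task

The pack in the small solvent-fume filter on the table is used up. Pinch the grille's snap tab in against its finger rib, lift that edge so that the grille swings up off its rear tongues, and lay the grille flat on the table, right way up; then lift the used filter pack out by its grip bar and set that flat on the table too, right way up. Squeeze the tab only as hard as it needs and pull gently, so that nothing cracks and the unit stays standing where it is, and leave the jars, bottles and cups round it alone.

Things in the scene. Friction and masses are not known exactly. Their poses are not given: they have to be found in the camera images.
- filter_unit: the fume filter: open-topped light grey plastic box on rubber feet, 120 (x) x 120 (y) x 70 mm high, walls 4 mm, 0.6 to 1.3 kg, standing loose. Origin: centre of the underside; z up; -x is the front, with switch, louvres and snap tab. Side ledges carry the grille, a lip along the rear wall holds its tongues down. With the grille off, the clear opening is 101 mm (x) by 100 mm (y).
- front_catch (a point): inner edge of the catch, a bar 44 mm wide in the middle of the unit's front wall, reaching 9 mm in from the front face, 60.5 to 64.5 mm above the table; this point is at its underside. The tab's barb is hooked under it, 4 mm deep (3 to 5, as the grille lies 1 mm loose either way in its seat), and must be pressed clear of it before that edge can rise.
- grille: dark grey grille, 109 mm wide (y), 0.17 kg with its tab. Starts latched in the unit, axes along the unit's, origin 52 mm above the unit's. Origin: middle, at the underside of its two runners, on which it stands level when laid on a table. Plate from 13 to 17 mm above the origin, x = -55 to +47 mm. Centre of mass 9 mm in front of the origin.
- finger_rib (a point): middle of the far (+x) face of the grille's finger rib: an upright wall on the plate, 4 mm thick (x), 30 mm wide (y), from 17 to 35 mm above the grille's origin. This point is 18 mm in front of the grille's origin and 26 mm above it. One finger bears here, the other on the tab; the plate behind the rib is flat and free.
- rear_edge (a point): lower rear edge of the grille's plate, on which it swings. Two tongues below reach 8 mm further back, 5 mm under the unit's lip with 1.5 mm of height to spare. Lifted level, the grille jams and carries the unit along. With its front swung up about 10 degrees round this edge it can be drawn out to the front by 8 mm or more and lifted off.
- snap_tab: blue-green upright snap tab at the grille's front edge, 28 mm wide (y), 3 mm thick, top level with the rib's. This frame is the grille's with the tab at rest and slides with the tab along +x (inward, to the rib) when pressed. It starts to move at 3 N, stiffens by 1.5 N per mm (its barb is free at 3 to 5 mm, 7.5 to 10.5 N) and meets a stop after 6.5 mm, at 12.8 N. The thin tab cracks above 18 N.
- tab_face (a point): middle of the tab's bare outer face, 26 mm above the grille's origin; 31.5 mm from the rib's far face at rest. On it sticks a red and orange crust of dried paint, 0.2 to 3.7 mm thick (different each time, not measured), 21 mm wide, from 20 to 31.5 mm above the grille's origin: the pinch over crust and rib is 31.7 to 35.2 mm at rest and 6.5 mm less at the stop.
- filter_pack: used filter pack: flat cardboard-framed block with pale pleats, 84 (x) x 88 (y) x 28 mm, 0.14 to 0.28 kg; lies loose on the unit's floor, axes along the unit's, underside 6 mm above the table. Origin: centre of the underside; z up.
- grip_bar (a point): middle of the dark grip bar on top of the filter pack: 12 mm thick (x), 50 mm long (y), from 28 to 44 mm above the pack's origin; this point is 36 mm above it.
- free_table (a point): middle of a clear stretch of table top between the robot and the unit, at table height; fixed. Nothing stands on it for 55 mm nearer, 50 mm farther (x) and 170 mm to either side (y): room to lay both parts down. To its left stands a fixed stone mortar, 226 mm wide and 103 mm high, centred 80 mm farther (x) and 330 mm to the left (y).
- white_bottle: bystander: small bottle with a white cap, 38 mm wide, 65 mm high. Origin: centre of its underside. Loose.
- gold_jar: bystander: glass jar of purple-red colour with a gold lid, 56 mm wide, 66 mm high. Origin: centre of its underside. Loose.
- grey_can: bystander: small flat grey metal can with two caps, 29 x 47 mm, 63 mm high. Origin: centre of its underside. Loose.

How it is judged:
On the way, in this order (a step that is already met when the one before it is completed fails the run):
1. the grille is off the unit, held clear above its seat or beside it ((z of grille in the frame of filter_unit above 0.1 m or horizontal distance between grille and filter_unit above 0.12 m) and contact force between grille and filter_unit below 0.1 N), for 0.2 s.
2. the grille lies flat on the table, right way up, let go (height (world z) of grille between -0.01 and 0.008 m and angle between grille's own z axis and vertical below 0.08 rad and contact force between the fingers and grille below 0.1 N and linear speed of grille below 0.03 m/s), for 0.2 s.
3. the filter pack is lifted out of the unit (z of filter_pack in the frame of filter_unit above 0.072 m), for 0.1 s.
At the end, for the whole second after the job is handed in: The grille and the filter pack both lie flat on the table itself (origins within 8 and 6 mm of table height, tilted by less than 0.08 rad), right way up, released and at rest, the pack outside the unit; the unit stands level within 30 mm of where it stood (height (world z) of grille between -0.01 and 0.008 m and angle between each of grille, filter_pack's own z axis and vertical below 0.08 rad and height (world z) of filter_pack between -0.01 and 0.006 m and horizontal distance between filter_pack and filter_unit above 0.1 m and linear speed of each of grille, filter_pack below 0.02 m/s and distance of filter_unit from where it was at the start of the episode below 0.03 m and angle between filter_unit's own z axis and vertical below 0.05 rad); the robot touches nothing.
It fails at once if the fingers push the snap tab with more than 18 N (it cracks) (contact force between the fingers and snap_tab above 18 N).
It fails at once if more than 30 N between grille and unit (tongues or catch wrenched, or the grille pressed down) (contact force between grille and filter_unit above 30 N).
It fails at once if the unit is dragged or lifted by more than 30 mm or tipped by more than 0.12 rad (distance of filter_unit from where it was at the start of the episode above 0.03 m or angle between filter_unit's own z axis and vertical above 0.12 rad).
It fails at once if a bystander is shifted by more than 20 mm (distance of any of white_bottle, gold_jar, grey_can from where it was at the start of the episode above 0.02 m).
It also fails if it takes over 64 s, if anything falls off the work surface, if the arm or the gripper's body presses on something with over 40 N, if the wrist force passes 120 N, or if a joint passes its speed limit or range.

## Working session

There is one attempt and no reset: what is moved stays moved. The work goes in short steps, Python scripts to look and compute and a shell command to move; the robot and the scene stay as the last step left them, time stands still between calls to the robot, and variables do not carry over. Pictures are saved under pics/ and viewed, and the job is handed in when it is done.

```bash
ls; mkdir -p pics; cat > h.py <<'E'
import numpy as np, cv2
from workcell import *
def pix2world(name,uv,depth):
    c=get_calibration(name);K=np.array(c["camera_matrix"]);k1=c["k1"];T=np.array(c["cam_to_world"])
    uv=np.atleast_2d(uv).astype(float); d=np.atleast_1d(depth)
    p=cv2.undistortPoints(uv.reshape(-1,1,2),K,np.array([k1,0,0,0,0.])).reshape(-1,2)
    P=np.c_[p*d[:,None],d]
    return P@T[:3,:3].T+T[:3,3]
def world2pix(name,P):
    c=get_calibration(name);K=np.array(c["camera_matrix"]);k1=c["k1"];T=np.linalg.inv(np.array(c["cam_to_world"]))
    P=np.atleast_2d(P)@T[:3,:3].T+T[:3,3]
    r,_=cv2.projectPoints(P.reshape(-1,1,3),np.zeros(3),np.zeros(3),K,np.array([k1,0,0,0,0.]))
    return r.reshape(-1,2)
def cloud(name,depth):
    v,u=np.mgrid[0:400,0:640]
    W=pix2world(name,np.c_[u.ravel(),v.ravel()],depth.ravel()).reshape(400,640,3)
    W[depth==0]=np.nan
    return W
E
python3 - <<'E'
from h import *
for n in("top","side"):
    im,d=camera(n); cv2.imwrite(f"pics/{n}0.png",im); np.save(f"{n}0.npy",d)
    c=get_calibration(n); print(n,np.round(c["camera_matrix"],1).tolist(),c["k1"],np.round(c["cam_to_world"],3).tolist())
    for l in ["filter_unit","grille","snap_tab","finger_rib","tab_face","rear_edge","front_catch","free_table","white_bottle","gold_jar","grey_can"]:
        r=find_in(n,l)
        print(l,[(np.round(x["at"],1).tolist(),round(x["p"],2),np.round(pix2world(n,x["at"][::-1],d[int(x["at"][0]),int(x["at"][1])])[0],4).tolist()) for x in r[:2]])
s=sense();print(s)
print(grip_depth if not callable(grip_depth) else grip_depth())
E
```

```text
pics
top [[393.2, 0.0, 322.0], [0.0, 393.2, 200.6], [0.0, 0.0, 1.0]] -0.039258515053102204 [[-0.003, -0.999, 0.042, 0.531], [-0.999, 0.005, 0.038, -0.134], [-0.039, -0.042, -0.998, 0.947], [0.0, 0.0, 0.0, 1.0]]
filter_unit [([160.6, 369.7], 0.56, [0.6565, -0.2071, 0.0703]), ([182.9, 370.7], 0.54, [0.6066, -0.209, 0.069])]
grille [([184.6, 373.6], 0.91, [0.6027, -0.2154, 0.07])]
snap_tab [([185.0, 370.9], 0.74, [0.6018, -0.2094, 0.0694])]
finger_rib [([179.4, 369.8], 0.82, [0.6147, -0.2073, 0.0665]), ([275.3, 272.4], 0.5, [0.4004, 0.0119, 0.0647])]
tab_face [([180.9, 372.5], 0.54, [0.6111, -0.2131, 0.0687])]
rear_edge [([184.8, 373.2], 0.82, [0.6022, -0.2145, 0.07])]
front_catch [([164.6, 373.6], 0.64, [0.6475, -0.2158, 0.0696])]Traceback (most recent call last):
  File "<stdin>", line 6, in <module>
ValueError: it knows: filter_pack, filter_unit, finger_rib, front_catch, gold_jar, grey_can, grille, grip_bar, rear_edge, snap_tab, tab_face, white_bottle
```

```bash
python3 - <<'E'
from h import *
print(grip_depth if not callable(grip_depth) else grip_depth())
for n in("top","side"):
    im,d=camera(n); cv2.imwrite(f"pics/{n}1.png",im); np.save(f"{n}1.npy",d)
    W=cloud(n,d); np.save(f"{n}W.npy",W)
    c=get_calibration(n); print(n,np.round(c["camera_matrix"],1).tolist(),c["k1"],np.round(c["cam_to_world"],3).tolist())
    for l in ["filter_unit","grille","snap_tab","white_bottle","gold_jar","grey_can"]:
        r=find_in(n,l)
        print(l,[(np.round(x["at"],1).tolist(),round(x["p"],2),np.round(W[int(x["at"][0]),int(x["at"][1])],4).tolist()) for x in r[:2]])
    c=W[(W[...,2]<0.2)&(W[...,2]>-0.05)]
s=sense();print(s)
im=cv2.imread("pics/top1.png");cv2.imwrite("pics/top1c.png",cv2.resize(im[100:300,250:510],None,fx=3,fy=3,interpolation=cv2.INTER_CUBIC))
E
```

```text
0.0187
top [[393.2, 0.0, 322.0], [0.0, 393.2, 200.6], [0.0, 0.0, 1.0]] -0.039258515053102204 [[-0.003, -0.999, 0.042, 0.531], [-0.999, 0.005, 0.038, -0.134], [-0.039, -0.042, -0.998, 0.947], [0.0, 0.0, 0.0, 1.0]]
filter_unit [([159.8, 371.1], 0.58, [0.666, -0.2136, 0.03])]
grille [([184.0, 373.0], 0.84, [0.6041, -0.2141, 0.0692])]
snap_tab []
white_bottle [([275.7, 271.0], 0.54, [0.4013, 0.0148, 0.0665])]
gold_jar [([126.1, 328.9], 0.75, [0.7361, -0.1142, 0.0684])]
grey_can [([124.3, 364.6], 0.73, [0.7406, -0.1955, 0.065])]
side [[455.0, 0.0, 321.4], [0.0, 455.0, 198.3], [0.0, 0.0, 1.0]] -0.038668317954650894 [[0.797, 0.472, -0.378, 0.902], [0.604, -0.636, 0.48, -0.543], [-0.014, -0.61, -0.792, 0.754], [0.0, 0.0, 0.0, 1.0]]
filter_unit [([266.4, 315.2], 0.74, [0.6525, -0.2477, 0.0617])]
grille [([240.2, 306.4], 0.93, [0.6092, -0.2176, 0.0663]), ([258.2, 305.3], 0.62, [0.6308, -0.2478, 0.0668])]
snap_tab [([223.0, 290.5], 0.68, [0.5661, -0.2095, 0.073])]
white_bottle [([133.3, 300.0], 0.56, [0.4147, 0.0053, 0.0432]), ([222.5, 290.8], 0.27, [0.5656, -0.2088, 0.0749])]
gold_jar [([255.0, 401.4], 0.92, [0.76, -0.1407, 0.0621])]
grey_can [([279.7, 375.6], 0.64, [0.7472, -0.2029, 0.0535])]
{'time_s': 1.1, 'q': array([-1.28609141e+00,  8.71734583e-02,  1.37071398e+00,  7.43185805e-07,
        1.68362405e+00, -1.03100089e-01]), 'joint_velocities': array([-3.61005915e-04,  1.15880250e-03, -3.53939289e-04,  1.09129398e-03,
       -2.85387141e-03,  1.65071588e-05]), 'joint_efforts': array([-4.09801805e-04, -3.51734018e+01, -3.13464403e+01, -2.84368452e-04,
        3.14175613e-04,  8.30306874e-06]), 'ee_pos': array([ 0.20798275, -0.5091605 ,  0.2313483 ]), 'tool_rot': array([4.03799939e-05, 9.81259728e-01, 1.92689763e-01, 4.04746732e-06]), 'wrist_force': array([-0.62061414,  1.01291608, -0.29407259]), 'torque': array([-0.00489144, -0.04453472, -0.04203986]), 'grip_width': 0.08531011954242265}
```

View pics/top0.png

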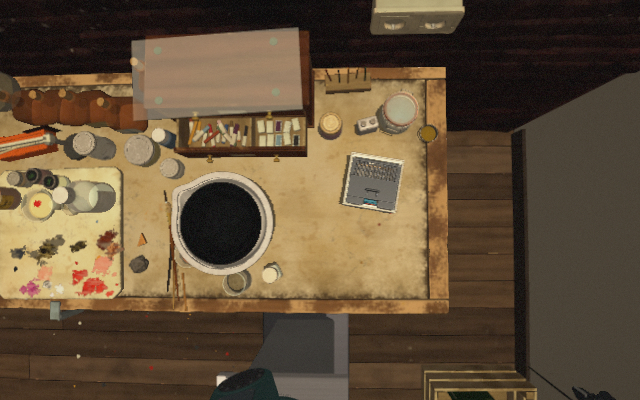

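View pics/side1.png

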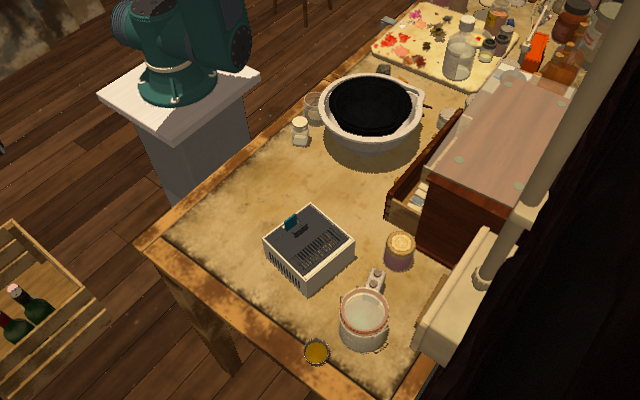

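View pics/top1c.png

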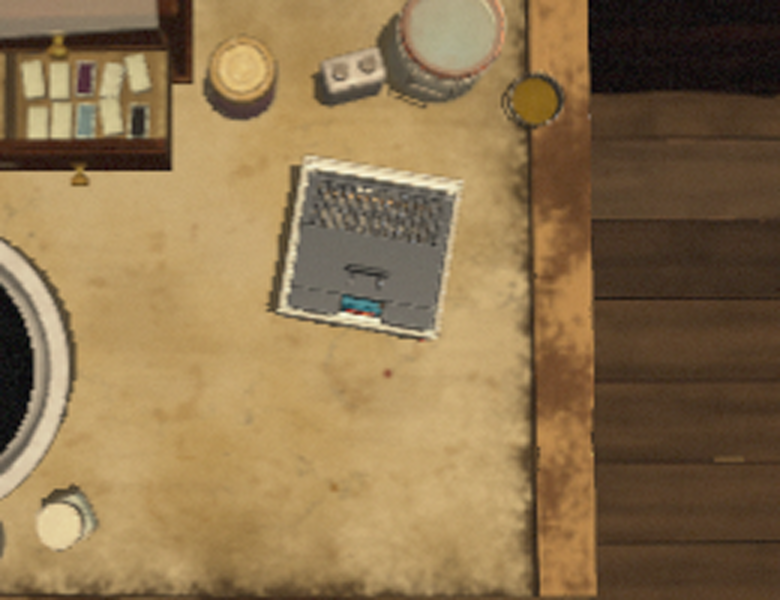

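The top view shows the unit at about rows 153–212, columns 343–405, turned by about −10°, with its tab (cyan) on the robot side at (201, 370). The white bottle is at (275, 270), clear of the free area. Next I'll measure the unit's pose.

```bash
cat > fit.py <<'E'
from h import *
def unit_fit(names=("top","side"),suffix="1",zr=(0.055,0.08)):
    out={}
    for n in names:
        d=np.load(f"{n}{suffix}.npy");W=cloud(n,d)
        m=(W[...,2]>zr[0])&(W[...,2]<zr[1])&(abs(W[...,0]-.605)<.085)&(abs(W[...,1]+.215)<.085)
        m=cv2.morphologyEx(m.astype(np.uint8),cv2.MORPH_OPEN,np.ones((3,3)))
        k,l,st,_=cv2.connectedComponentsWithStats(m); i=1+np.argmax(st[1:,4])
        P=W[l==i]; r=cv2.minAreaRect((P[:,:2]*1000).astype(np.float32)); 
        print(n,"rect",r,len(P),"z med",np.median(P[:,2])); out[n]=r
    return out
E
python3 - <<'E'
from fit import *
unit_fit()
for n in("top","side"):
    im=cv2.imread(f"pics/{n}1.png");d=np.load(f"{n}1.npy");W=cloud(n,d)
    print("table z",np.nanmedian(W[...,2][(abs(W[...,0]-.45)<.04)&(abs(W[...,1]+.2)<.06)]))
    hsv=cv2.cvtColor(im,cv2.COLOR_BGR2HSV)
    m=(hsv[...,0]>80)&(hsv[...,0]<105)&(hsv[...,1]>90)&(hsv[...,2]>60)&(abs(W[...,0]-.58)<.08)&(abs(W[...,1]+.21)<.06)
    v,u=np.where(m);print("tab",n,m.sum(),u.min(),u.max(),v.min(),v.max(),np.round(np.median(W[m],0),4),np.round(np.nanpercentile(W[m],[5,95],axis=0),4).tolist())
    # mortar
    mm=(W[...,2]>.08)&(W[...,2]<.13)&(abs(W[...,0]-.52)<.16)&(abs(W[...,1]-.13)<.16)
    P=(W[mm][:,:2]*1000).astype(np.float32); print("mortar",cv2.minEnclosingCircle(P))
im=cv2.imread("pics/side1.png");cv2.imwrite("pics/side1c.png",cv2.resize(im[190:310,240:380],None,fx=5,fy=5,interpolation=cv2.INTER_CUBIC))
im=cv2.imread("pics/top1.png");cv2.imwrite("pics/top1d.png",cv2.resize(im[145:220,335:415],None,fx=7,fy=7,interpolation=cv2.INTER_CUBIC))
E
```

```text
top rect ((609.0428466796875, -214.00881958007812), (118.17752075195312, 121.31309509277344), 79.7419662475586) 2137 z med 0.06951256436756226
side rect ((611.4779052734375, -214.44625854492188), (121.11882781982422, 121.62122344970703), 80.18509674072266) 3465 z med 0.06701474790520812
table z 0.000485366398836673
tab top 42 364 376 199 203 [ 0.5665 -0.2061  0.0578] [[0.5611, -0.2186, 0.0537], [0.5712, -0.1947, 0.0886]]
mortar ((570.9306030273438, 99.83445739746094), 168.86648559570312)
table z -0.0021903212774038727
tab side 20 284 295 214 222 [ 0.564  -0.2072  0.0851] [[0.5616, -0.2187, 0.0833], [0.567, -0.1961, 0.0866]]
mortar ((572.0870361328125, 99.49358367919922), 167.38356018066406)
```

View pics/side1c.png

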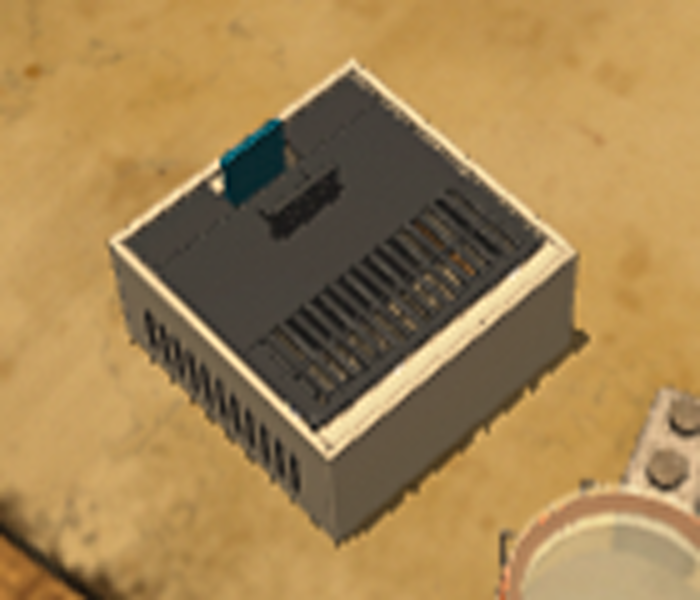

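View pics/top1d.png

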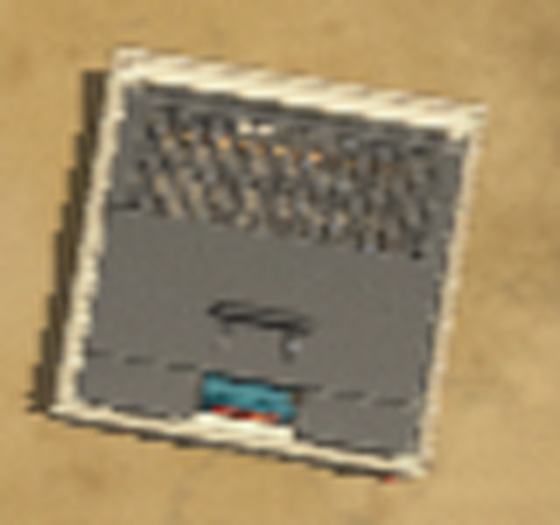

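```bash
python3 -m handwheel '[46,38,-10,7.2,40, 92,76,-20,14.4,80, 138,113,-30,21.7,120, 184,150,-40,28.9,120, 230,188,-50,36.1,120, 276,226,-60,43.3,120, 322,264,-65,50.6,120, 368,301,-70,57.8,120]'
```

```text
time_s: 2.1
ee_pos: [0.5774, -0.2067, 0.1612]
tool_rot: [0.0, 0.765, 0.645, -0.0]
wrist_force: [-0.8, -0.4, 1.2]
grip_width: 0.0453
```

```bash
for r in '[0,0,0,0,135,0,0,0,0,135,0,0,0,0,135]' '[0,0,0,0,150,0,0,0,0,150,0,0,0,0,150]' '[0,0,0,0,165,0,0,0,0,165,0,0,0,0,165]' '[0,0,0,0,180,0,0,0,0,180,0,0,0,0,180]'; do :; done
python3 -m handwheel '[0,0,0,0,135,0,0,0,0,135,0,0,0,0,135]'; python3 -c "from workcell import*;print(sense()['grip_width'])"
python3 -m handwheel '[0,0,0,0,150,0,0,0,0,150,0,0,0,0,150]'; python3 -c "from workcell import*;print(sense()['grip_width'])"
python3 -m handwheel '[0,0,0,0,165,0,0,0,0,165,0,0,0,0,165]'; python3 -c "from workcell import*;print(sense()['grip_width'])"
python3 -m handwheel '[0,0,0,0,180,0,0,0,0,180,0,0,0,0,180]'; python3 -c "from workcell import*;print(sense())"
```

```text
time_s: 2.48
ee_pos: [0.5766, -0.2079, 0.1616]
tool_rot: [0.0, 0.765, 0.644, -0.0]
wrist_force: [0.1, 0.3, -0.4]
grip_width: 0.0402
0.040234583673318475
time_s: 2.85
ee_pos: [0.5763, -0.2084, 0.1618]
tool_rot: [0.001, 0.766, 0.643, -0.0]
wrist_force: [-0.1, 0.3, -0.4]
grip_width: 0.0351
0.03505283035835399
time_s: 3.22
ee_pos: [0.5763, -0.2083, 0.1617]
tool_rot: [0.001, 0.766, 0.643, -0.0]
wrist_force: [0.3, 0.1, 0.0]
grip_width: 0.03
0.029960258455727088
time_s: 3.6
ee_pos: [0.5763, -0.2083, 0.1617]
tool_rot: [0.001, 0.765, 0.643, -0.0]
wrist_force: [0.1, 0.4, -0.6]
grip_width: 0.0249
{'time_s': 3.6, 'q': array([-4.38978512e-01,  2.48045946e-01,  1.32402773e+00, -7.17886570e-04,
        1.56852455e+00, -2.66172253e-01]), 'joint_velocities': array([ 1.74018060e-03, -8.02193460e-04,  7.36363454e-05, -8.73076382e-04,
        1.80203240e-04,  1.41641135e-04]), 'joint_efforts': array([ 4.69802530e-03, -4.16083682e+01, -3.08353329e+01, -2.85171052e-03,
       -3.55618657e-03,  7.86715162e-06]), 'ee_pos': array([ 0.57632679, -0.20833361,  0.16171982]), 'tool_rot': array([ 6.01913643e-04,  7.65488664e-01,  6.43449088e-01, -1.17295447e-04]), 'wrist_force': array([ 0.06036942,  0.37464669, -0.57049288]), 'torque': array([ 0.01040161, -0.02550349, -0.00318411]), 'grip_width': 0.024851762257226927}
```

```bash
python3 -m handwheel '[0,0,0,0,120,0,0,-10,0,120,0,0,-35,0,120,0,0,-55,0,120,0,0,-55,0,120]'
python3 - <<'E'
from h import *
im,d=camera("side");cv2.imwrite("pics/side2.png",cv2.resize(im[130:310,220:420],None,fx=4,fy=3.3,interpolation=cv2.INTER_CUBIC))
print(sense()['ee_pos'],sense()['wrist_force'])
E
```

```text
time_s: 4.22
ee_pos: [0.5746, -0.2075, 0.1036]
tool_rot: [-0.002, 0.766, 0.643, -0.001]
wrist_force: [0.1, 0.1, 0.4]
grip_width: 0.0451
[ 0.57560292 -0.20799647  0.10540409] [ 0.58038754 -0.4601759   1.04255373]
```

View pics/side2.png

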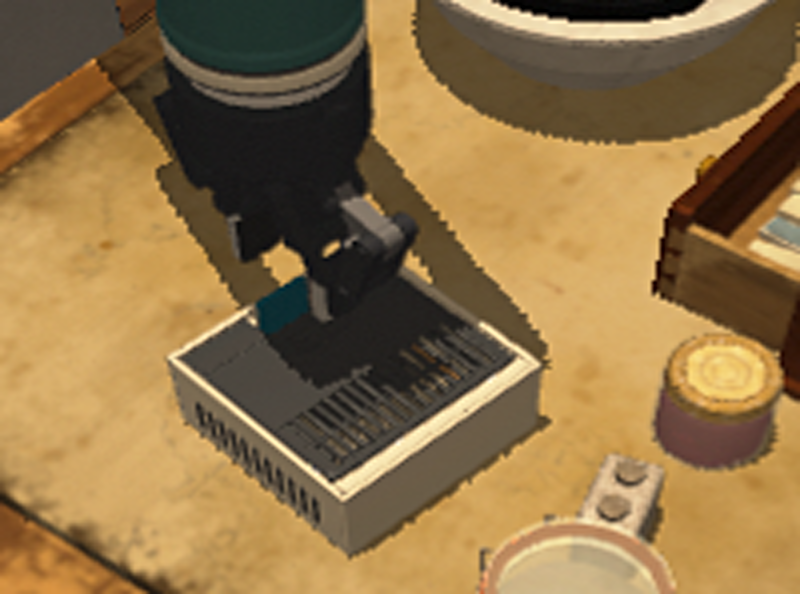

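The picture shows the fingers above the tab (teal, about (310, 285)) and straddling the rib, aligned with the unit. I'll go down now.

```bash
python3 -m handwheel '[0.4,-0.2,-15,0,120,0.4,-0.2,-25,0,120,0.4,-0.2,-32,0,120,0.4,-0.2,-32,0,120,0.4,-0.2,-32,0,120]'
python3 - <<'E'
from h import *
print(sense()['ee_pos'],sense()['wrist_force'],sense()['grip_width'])
im,d=camera("top");cv2.imwrite("pics/top2.png",cv2.resize(im[130:240,310:430],None,fx=5,fy=5,interpolation=cv2.INTER_CUBIC))
E
```

```text
time_s: 4.9
ee_pos: [0.5763, -0.2083, 0.0738]
tool_rot: [-0.0, 0.765, 0.643, -0.001]
wrist_force: [0.7, -0.2, 0.6]
grip_width: 0.045
[ 0.57626772 -0.20829541  0.07380811] [ 0.6664707  -0.15571149  0.61803476] 0.04501326679535446
```

View pics/top2.png

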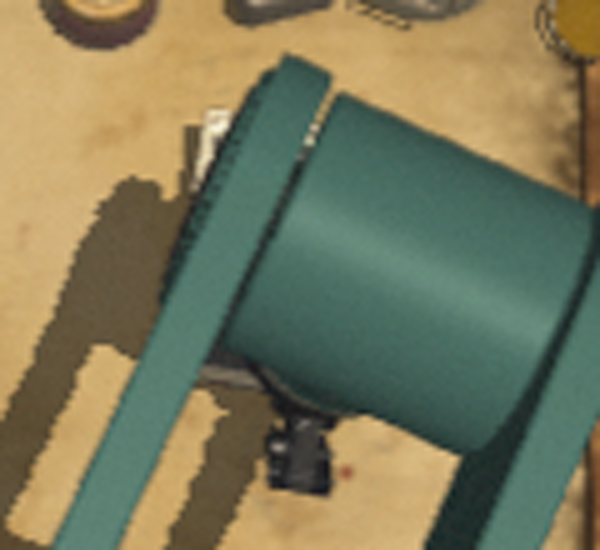

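The wrist covers the tab from above, and only the front knuckle shows at (300, 460), so I'll judge contact by width and force. I'll close in small steps.

```bash
cat > s.py <<'E'
from workcell import sense
s=sense();import numpy as np
w=s['grip_width']*1000;f=s['wrist_force'];u=np.array([.985,-.174])
print("W %.2f  F %s Fx_unit %.2f pos %s tq %s"%(w,np.round(f,2),u@f[:2],np.round(s['ee_pos']*1000,2),np.round(s['torque'],3)))
E
python3 -m handwheel '[0,0,0,0,138,0,0,0,0,138]' |tail -1;python3 s.py
python3 -m handwheel '[0,0,0,0,144,0,0,0,0,144]' |tail -1;python3 s.py
python3 -m handwheel '[0,0,0,0,148,0,0,0,0,148]' |tail -1;python3 s.py
```

```text
grip_width: 0.0392
W 39.20  F [ 0.25 -0.18  0.08] Fx_unit 0.28 pos [ 576.62 -208.45   74.47] tq [-0.002 -0.045 -0.033]
grip_width: 0.0374
W 37.36  F [0.27 0.12 1.14] Fx_unit 0.25 pos [ 576.67 -208.49   74.59] tq [-0.051 -0.054 -0.007]
grip_width: 0.036
W 36.02  F [-0.92  0.9   0.2 ] Fx_unit -1.07 pos [ 576.65 -208.46   74.54] tq [ 0.046 -0.001 -0.025]
```

```bash

python3 -m handwheel '[0,0,0,0,148,0,0,0,0,148]' |tail -1;python3 s.py
python3 -m handwheel '[0,0,0,0,150,0,0,0,0,150,0,0,0,0,150]' |tail -1;python3 s.py
python3 -m handwheel '[0,0,0,0,152,0,0,0,0,152,0,0,0,0,152]' |tail -1;python3 s.py
python3 -m handwheel '[0,0,0,0,154,0,0,0,0,154,0,0,0,0,154]' |tail -1;python3 s.py
```

```text
grip_width: 0.0359
W 35.89  F [ 0.46 -0.15  0.3 ] Fx_unit 0.47 pos [ 576.64 -208.47   74.51] tq [-0.008 -0.01   0.   ]
grip_width: 0.035
W 35.05  F [-0.01 -0.78 -1.02] Fx_unit 0.12 pos [ 576.66 -208.48   74.53] tq [-0.014  0.    -0.012]
grip_width: 0.0344
W 34.44  F [-0.39 -0.61 -0.4 ] Fx_unit -0.28 pos [ 576.68 -208.48   74.54] tq [ 0.054  0.003 -0.054]
grip_width: 0.0334
W 33.43  F [ 1.68 -0.46 -0.49] Fx_unit 1.74 pos [ 576.83 -208.52   74.64] tq [ 0.055 -0.069  0.054]
```

```bash

python3 -m handwheel '[0,0,0,0,154]' |tail -1;python3 s.py
python3 -m handwheel '[0,0,0,0,154]' |tail -1;python3 s.py
python3 -m handwheel '[0,0,0,0,156,0,0,0,0,156]' |tail -1;python3 s.py
python3 -m handwheel '[0,0,0,0,156]' |tail -1;python3 s.py
python3 -m handwheel '[0,0,0,0,158,0,0,0,0,158]' |tail -1;python3 s.py
python3 -m handwheel '[0,0,0,0,158]' |tail -1;python3 s.py
python3 -m handwheel '[0,0,0,0,160,0,0,0,0,160]' |tail -1;python3 s.py
python3 -m handwheel '[0,0,0,0,160]' |tail -1;python3 s.py
```

```text
grip_width: 0.0342
W 34.25  F [ 0.66  0.84 -0.27] Fx_unit 0.50 pos [ 576.81 -208.52   74.62] tq [-0.016 -0.057 -0.034]
grip_width: 0.0342
W 34.25  F [ 1.5 -0.2  0.3] Fx_unit 1.51 pos [ 576.82 -208.51   74.65] tq [-0.023 -0.037  0.005]
grip_width: 0.0336
W 33.62  F [ 2.29 -0.    0.83] Fx_unit 2.26 pos [ 576.97 -208.53   74.69] tq [ 0.012 -0.14   0.035]
grip_width: 0.0332
W 33.22  F [ 0.85 -0.76 -1.1 ] Fx_unit 0.97 pos [ 576.99 -208.55   74.71] tq [-0.025 -0.061  0.013]
grip_width: 0.0327
W 32.74  F [1.1  0.24 0.09] Fx_unit 1.04 pos [ 577.08 -208.56   74.79] tq [-0.061 -0.184 -0.021]
grip_width: 0.0324
W 32.39  F [ 0.6   1.21 -0.4 ] Fx_unit 0.38 pos [ 577.08 -208.54   74.8 ] tq [ 0.015 -0.164 -0.025]
grip_width: 0.0321
W 32.06  F [ 1.67 -0.35  0.08] Fx_unit 1.70 pos [ 577.17 -208.59   74.9 ] tq [ 0.005 -0.14   0.048]
grip_width: 0.0321
W 32.12  F [ 1.39 -0.11 -0.19] Fx_unit 1.39 pos [ 577.15 -208.6    74.87] tq [-0.052 -0.111 -0.034]
```

```bash
cat > a.py <<'E'
from workcell import sense,camera
import numpy as np,sys
n=int(sys.argv[1]) if len(sys.argv)>1 else 5
W=[];F=[];T=[]
for i in range(n):
    camera("side");s=sense();W.append(s['grip_width']*1e3);F.append(s['wrist_force']);T.append(s['torque'])
F=np.mean(F,0)
print("t %.2f W %.2f±%.2f F %s Fxu %.2f tq %s pos %s"%(s['time_s'],np.mean(W),np.std(W)/n**.5,np.round(F,2),np.array([.985,-.174])@F[:2],np.round(np.mean(T,0),3),np.round(s['ee_pos']*1000,2)))
E
python3 a.py
python3 -m handwheel '[1,-0.2,-1.5,0,160,1,-0.2,-1.5,0,160]' |tail -1;python3 a.py
```

```text
t 8.70 W 31.95±0.11 F [1.18 0.   0.56] Fxu 1.16 tq [-0.003 -0.155  0.001] pos [ 577.17 -208.58   74.89]
grip_width: 0.0319
t 9.20 W 31.92±0.04 F [-3.15  0.9   5.25] Fxu -3.26 tq [0.167 0.582 0.018] pos [ 577.33 -208.67   74.06]
```

```bash

python3 -m handwheel '[0,0,0,0,162,0,0,0,0,163]' |tail -1;python3 a.py 6
python3 -m handwheel '[0,0,0,0,165,0,0,0,0,166]' |tail -1;python3 a.py 6
```

```text
grip_width: 0.0311
t 9.75 W 30.87±0.10 F [1.   0.2  2.56] Fxu 0.95 tq [ 0.051 -0.059  0.005] pos [ 577.58 -208.74   74.22]
grip_width: 0.0301
t 10.30 W 30.03±0.06 F [ 2.35 -0.12  2.61] Fxu 2.33 tq [ 0.024 -0.341  0.007] pos [ 577.92 -208.79   74.38]
```

```bash

python3 -m handwheel '[1,-0.2,0,0,167,1,-0.2,0,0,168,1,-0.2,0,0,168]' |tail -1;python3 a.py 6
python3 -m handwheel '[0.3,0,0,0,169,0.3,0,0,0,170]' |tail -1;python3 a.py 6
```

```text
grip_width: 0.0294
t 10.97 W 29.56±0.11 F [-1.52  0.87  4.51] Fxu -1.65 tq [ 0.147  0.417 -0.019] pos [ 578.4  -208.88   74.29]
grip_width: 0.0286
t 11.53 W 28.68±0.05 F [-1.68  0.51  5.02] Fxu -1.74 tq [ 0.141  0.44  -0.015] pos [ 578.67 -208.94   74.35]
```

```bash

python3 -m handwheel '[0.2,0,1.5,0,170,0.5,0,3,0,170,0.5,0,3,0,170]' |tail -1;python3 a.py 5
```

```text
grip_width: 0.0287
t 12.15 W 28.74±0.08 F [ 0.97 -0.72 -4.15] Fxu 1.08 tq [-0.049  0.138 -0.025] pos [ 578.88 -208.76   76.57]
```

```bash

python3 -m handwheel '[0.3,0,1.5,0,171,0.5,0,3,0,171,0.5,0,3,0,171]' |tail -1;python3 a.py 5
python3 - <<'E'
from h import *
im,d=camera("side");cv2.imwrite("pics/side3.png",cv2.resize(im[170:310,230:380],None,fx=5,fy=4,interpolation=cv2.INTER_CUBIC))
E
```

```text
grip_width: 0.0285
t 12.78 W 28.31±0.11 F [ 2.17 -1.09 -5.42] Fxu 2.33 tq [-0.096 -0.084 -0.006] pos [ 579.53 -208.78   79.61]
```

View pics/side3.png

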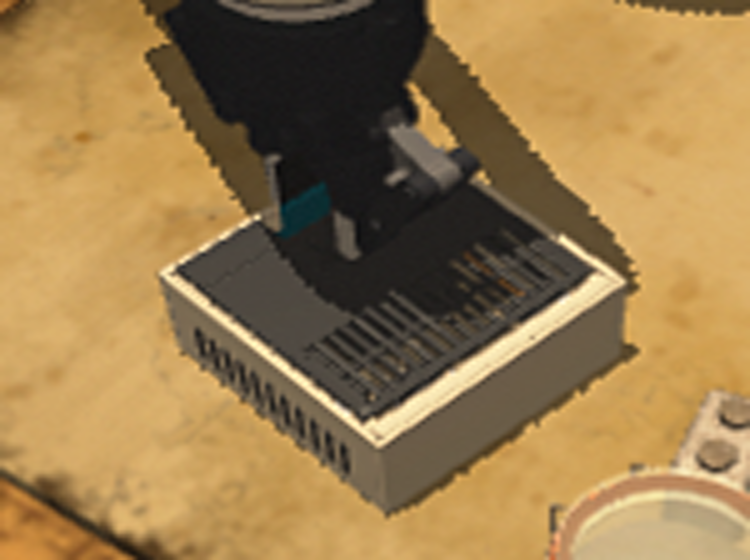

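The picture shows the tab at (305, 210) held between the fingers and the unit still in place. I can't tell by eye whether the plate has tilted, so I'll measure its slope from the depth data.

```bash
cat > tilt.py <<'E'
from h import *
def prof(d,lab,n="side",c0=(.610,-.2142)):
    W=cloud(n,d); R=np.array([[.985,-.174],[.174,.985]])
    L=(W[...,:2]-np.array(c0))@R.T*1000
    out=[]
    for x0 in range(-56,50,10):
        m=(L[...,0]>=x0)&(L[...,0]<x0+10)&(L[...,1]<-25)&(L[...,1]>-50)&(W[...,2]>.03)&(W[...,2]<.12)
        out.append((x0,int(m.sum()),round(float(np.median(W[m][:,2])*1000),1) if m.sum() else None))
    print(lab,out)
if __name__=="__main__":
    prof(np.load("side1.npy"),"start")
    im,d=camera("side");prof(d,"now")
E
python3 tilt.py
```

```text
start [(-56, 67, 66.7), (-46, 65, 66.9), (-36, 63, 67.2), (-26, 74, 67.3), (-16, 68, 67.0), (-6, 70, 66.7), (4, 67, 67.0), (14, 51, 66.2), (24, 62, 66.3), (34, 53, 66.4), (44, 70, 67.2)]
now [(-56, 54, 71.7), (-46, 64, 72.2), (-36, 69, 71.6), (-26, 65, 71.2), (-16, 76, 71.2), (-6, 73, 70.6), (4, 73, 69.8), (14, 53, 68.5), (24, 62, 68.9), (34, 60, 67.9), (44, 74, 68.1)]
```

The plate's front has risen about 5 mm and its rear about 1 mm, so the barb is free. I'll keep swinging it up.

```bash

python3 -m handwheel '[0.3,0,1.5,0,171,0.6,0,3,0,171,0.9,-0.1,4.5,0,169,1.1,-0.1,5,0,169]' |tail -1;python3 a.py 4
python3 tilt.py
```

```text
grip_width: 0.0287
t 13.57 W 29.02±0.03 F [ 1.14 -0.48 -4.95] Fxu 1.21 tq [-0.023  0.101  0.005] pos [ 580.4  -208.79   84.61]
start [(-56, 67, 66.7), (-46, 65, 66.9), (-36, 63, 67.2), (-26, 74, 67.3), (-16, 68, 67.0), (-6, 70, 66.7), (4, 67, 67.0), (14, 51, 66.2), (24, 62, 66.3), (34, 53, 66.4), (44, 70, 67.2)]
now [(-56, 47, 77.4), (-46, 73, 76.6), (-36, 71, 75.6), (-26, 68, 75.1), (-16, 74, 74.3), (-6, 78, 73.2), (4, 71, 72.4), (14, 60, 70.6), (24, 65, 70.1), (34, 60, 68.9), (44, 74, 68.5)]
```

```bash

python3 -m handwheel '[0.4,0,1.5,0,169,0.9,-0.1,3,0,168,1.4,-0.2,5,0,167,1.9,-0.3,7,0,167,1.9,-0.3,7,0,167]' |tail -1;python3 a.py 4
python3 tilt.py|tail -1
```

```text
grip_width: 0.0296
t 14.45 W 29.67±0.17 F [-0.18  0.33 -4.02] Fxu -0.23 tq [-0.01   0.202  0.026] pos [ 582.26 -209.07   91.72]
now [(-56, 46, 85.0), (-46, 72, 83.7), (-36, 74, 82.3), (-26, 74, 80.5), (-16, 77, 78.8), (-6, 81, 77.3), (4, 78, 75.5), (14, 60, 73.4), (24, 65, 71.4), (34, 61, 69.8), (44, 79, 68.5)]
```

The tilt is now about 9.7°. I'll draw the grille out to the front.

```bash

python3 -m handwheel '[0.2,0,1,0,167,-2,0.4,1,0,167,-4,0.8,1,0,167,-6,1.1,1,0,167,-6,1.1,1,0,167]' |tail -1;python3 a.py 3
python3 tilt.py|tail -1
```

```text
grip_width: 0.0293
t 15.28 W 29.57±0.11 F [-0.    0.56 -1.67] Fxu -0.10 tq [ 0.013  0.04  -0.005] pos [ 576.51 -208.08   93.24]
now [(-56, 75, 85.3), (-46, 76, 83.8), (-36, 70, 82.5), (-26, 78, 80.9), (-16, 76, 79.6), (-6, 77, 78.2), (4, 69, 75.6), (14, 62, 74.2), (24, 61, 72.9), (34, 87, 71.8), (44, 57, 67.1)]
```

```bash

python3 -m handwheel '[-2,0.4,0,0,167,-4,0.7,0,0,167,-6,1,0,0,167,-8,1.4,0,0,167,-8,1.4,0,0,167]' |tail -1;python3 a.py 3
python3 tilt.py|tail -1
python3 - <<'E'
from h import *
im,d=camera("side");cv2.imwrite("pics/side4.png",cv2.resize(im[150:310,220:380],None,fx=4,fy=3.6,interpolation=cv2.INTER_CUBIC))
E
```

```text
grip_width: 0.0296
t 16.10 W 29.42±0.06 F [ 0.75 -0.48 -0.26] Fxu 0.82 tq [-0.    -0.056 -0.014] pos [ 568.63 -206.77   93.43]
now [(-56, 73, 84.5), (-46, 73, 83.4), (-36, 73, 81.7), (-26, 75, 80.1), (-16, 82, 78.7), (-6, 67, 76.8), (4, 59, 74.8), (14, 68, 73.3), (24, 75, 71.8), (34, 72, 66.9), (44, 18, 68.1)]
```

View pics/side4.png

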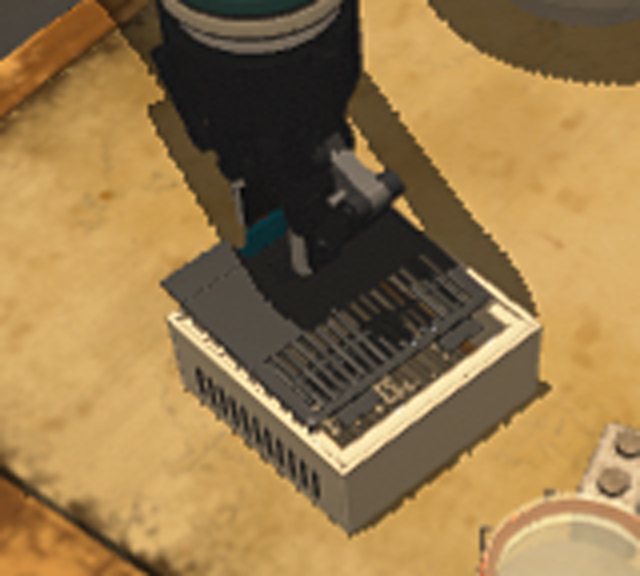

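The grille's rear edge at about (480, 310) is now clear of the rear lip, and it is tilted front up. I'll lift it straight up, gently.

```bash

python3 -m handwheel '[0,0,4,0,168,0,0,10,0,169,0,0,18,0,169,0,0,28,0,169,0,0,40,0,169,0,0,52,0,169,0,0,64,0,169,0,0,70,0,169]' |tail -1;python3 a.py 3
python3 - <<'E'
from h import *
im,d=camera("side");cv2.imwrite("pics/side5.png",cv2.resize(im[100:310,200:400],None,fx=4,fy=2.85,interpolation=cv2.INTER_CUBIC))
E
```

```text
grip_width: 0.0288
t 17.35 W 29.10±0.06 F [-0.21 -0.04 -0.91] Fxu -0.20 tq [0.015 0.035 0.005] pos [ 568.79 -206.79  163.77]
```

View pics/side5.png

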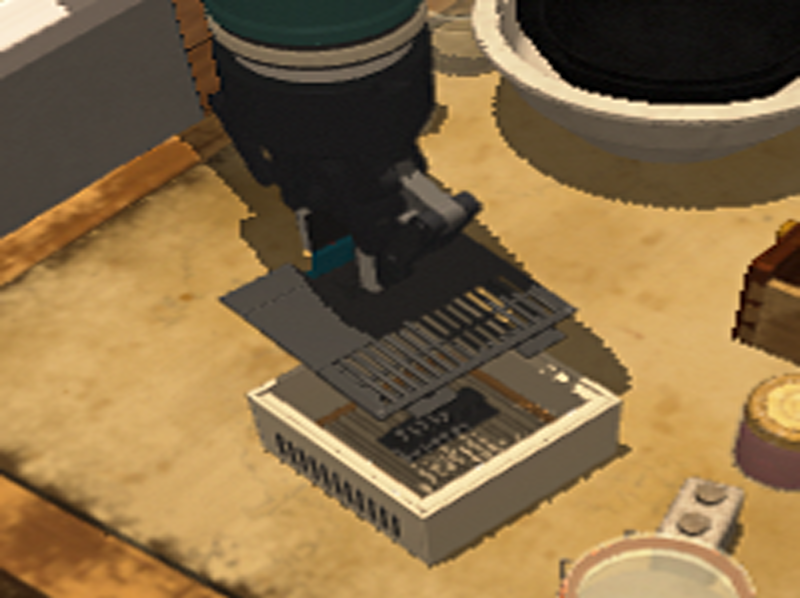

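The grille hangs clear above the unit, with the pack's grip bar visible inside at about (440, 430). I'll carry it to the free table.

```bash

python3 -m handwheel '[-12,6,0,0,169,-36,17,0,0,169,-64,31,0,0,169,-94,46,-5,0,169,-124,60,-15,0,169,-148,72,-25,0,169,-164,80,-35,0,169,-171,83,-40,0,169]' |tail -5;python3 a.py 3
python3 - <<'E'
from h import *
im,d=camera("side");np.save("side6.npy",d);cv2.imwrite("pics/side6.png",im)
im,d=camera("top");np.save("top6.npy",d);W=cloud("top",d)
m=np.isfinite(W[...,2])&(abs(W[...,2])<.015)&(abs(W[...,1]+.25)<.05);print("table x min",np.percentile(W[m][:,0],[0.5,1,5]))
r=find_in("side","grille");print(r[:1])
Ws=cloud("side",np.load("side6.npy"))
r=trace("side","grille")
if r:
    print([ (x["p"],x["mask"].sum()) for x in r]); M=r[0]["mask"]&np.isfinite(Ws[...,2]); P=Ws[M]
    P=P[(abs(P[:,2]-np.median(P[:,2]))<.02)]
    A=np.c_[P[:,:2],np.ones(len(P))];c=np.linalg.lstsq(A,P[:,2],rcond=None)[0];print("slopes",c,P.min(0),P.max(0))
E
```

```text
time_s: 18.4
ee_pos: [0.3957, -0.1227, 0.1221]
tool_rot: [-0.001, 0.765, 0.644, -0.001]
wrist_force: [0.9, -0.6, -2.4]
grip_width: 0.0288
t 18.55 W 28.99±0.10 F [-0.34 -0.04 -1.95] Fxu -0.33 tq [ 0.012  0.057 -0.026] pos [ 397.3  -123.62  123.04]
table x min [0.30422893 0.30796176 0.32741056]
[{'at': [154.5, 259.9], 'p': 0.86}]
[(0.6, np.int64(2082))]
slopes [-0.16833338  0.03090216  0.18396732] [ 0.36843414 -0.18901203  0.09225796] [ 0.48754343 -0.07277635  0.12661352]
```

View pics/side6.png

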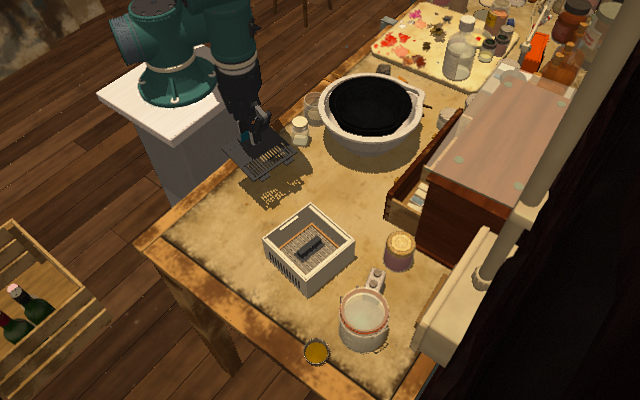

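The grille hangs over the free table at about (262, 155), tilted 9.7° with its rear low. I'll lower it until the rear touches.

```bash

python3 -m handwheel '[0,0,-12,0,169,0,0,-30,0,169,0,0,-48,0,169,0,0,-62,0,169,0,0,-72,0,169,0,0,-78,0,169,0,0,-80,0,169,0,0,-80,0,169]' |tail -4;python3 a.py 3
python3 -m handwheel '[0,0,-2,0,169,0,0,-4,0,169,0,0,-4,0,169]' |tail -1;python3 a.py 3
```

```text
ee_pos: [0.3985, -0.1242, 0.044]
tool_rot: [0.001, 0.766, 0.643, -0.0]
wrist_force: [-0.2, 1.0, -1.8]
grip_width: 0.0292
t 19.90 W 29.00±0.04 F [-0.63 -0.05 -1.22] Fxu -0.61 tq [0.017 0.046 0.004] pos [ 398.65 -124.26   44.17]
grip_width: 0.029
t 20.43 W 28.88±0.04 F [-0.26  0.03 -1.77] Fxu -0.26 tq [ 0.035  0.066 -0.011] pos [ 398.61 -124.27   40.14]
```

```bash

python3 -m handwheel '[0,0,-2,0,169,0,0,-4,0,169,0,0,-4,0,169]' |tail -1;python3 a.py 3
python3 -m handwheel '[0,0,-2,0,168,0,0,-4,0,168,0,0,-4,0,168]' |tail -1;python3 a.py 3
python3 -m handwheel '[0,0,-2,0,168,0,0,-3,0,168,0,0,-3,0,168]' |tail -1;python3 a.py 3
```

```text
grip_width: 0.0289
t 20.95 W 28.97±0.14 F [ 0.05 -0.02 -1.72] Fxu 0.06 tq [-0.024  0.04   0.029] pos [ 398.66 -124.28   36.15]
grip_width: 0.0292
t 21.48 W 29.14±0.14 F [-2.16  0.33  1.68] Fxu -2.19 tq [0.036 0.32  0.033] pos [ 398.54 -124.3    32.3 ]
grip_width: 0.029
t 22.00 W 29.05±0.01 F [-1.77  0.11  1.43] Fxu -1.76 tq [0.038 0.245 0.002] pos [ 398.56 -124.31   29.26]
```

```bash

python3 -m handwheel '[0,0,-2,0,168,0,0,-3,0,168,0,0,-3,0,168]' |tail -1;python3 a.py 3
python3 -m handwheel '[0,0,-1.5,0,168,0,0,-2.5,0,168,0,0,-2.5,0,168]' |tail -1;python3 a.py 3
python3 - <<'E'
from h import *
im,d=camera("side");W=cloud("side",d);r=trace("side","grille")
cv2.imwrite("pics/side7.png",cv2.resize(im[60:240,180:380],None,fx=4,fy=3.3,interpolation=cv2.INTER_CUBIC))
if r:
    P=W[r[0]["mask"]&np.isfinite(W[...,2])];P=P[abs(P[:,2]-np.median(P[:,2]))<.015]
    A=np.c_[P[:,:2],np.ones(len(P))];c=np.linalg.lstsq(A,P[:,2],rcond=None)[0];print("slopes",c,P.min(0),P.max(0))
E
```

```text
grip_width: 0.0294
t 22.52 W 29.32±0.10 F [-1.4   0.26  1.32] Fxu -1.42 tq [ 0.013  0.215 -0.019] pos [ 398.52 -124.31   26.17]
grip_width: 0.0292
t 23.05 W 29.04±0.08 F [-1.47  0.15  1.19] Fxu -1.48 tq [ 0.031  0.18  -0.016] pos [ 398.55 -124.27   23.62]
slopes [-0.03660521  0.00692071  0.03154511] [ 3.70870018e-01 -1.92052898e-01 -2.18167041e-04] [ 0.49208108 -0.07116497  0.02888264]
```

View pics/side7.png

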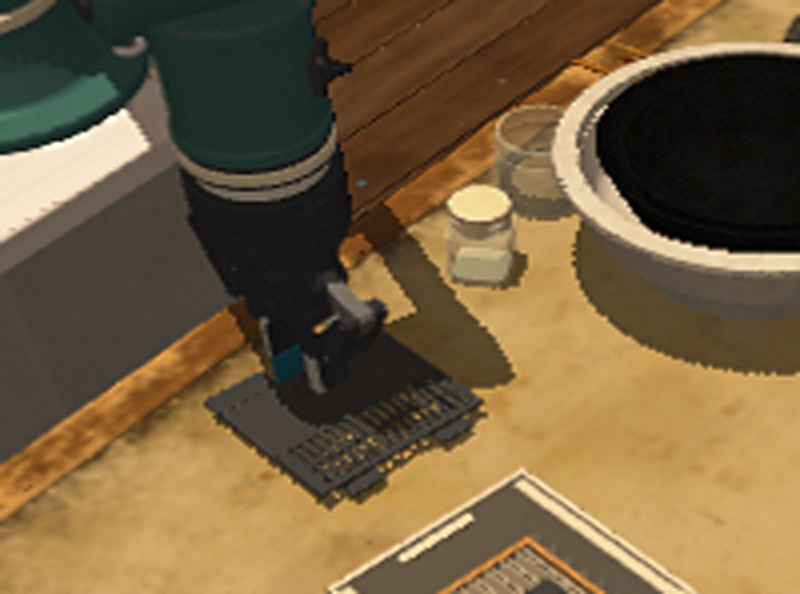

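The grille rests on the table on its rear, with about 2° left to level. I'll lower it the last 2 mm and let go.

```bash

python3 -m handwheel '[0,0,-1.2,0,168,0,0,-2,0,168,0,0,-2,0,164,0,0,-2,0,158,0,0,-2,0,150,0,0,-2,0,135,0,0,-2,0,120,0,0,-2,0,120]' |tail -1;python3 a.py 3
python3 -m handwheel '[0,0,3,0,120,0,0,20,0,120,0,0,50,0,120,0,0,90,0,120,20,0,120,0,120,60,-20,140,0,120,80,-40,140,0,120,100,-60,140,0,120]' |tail -4
python3 - <<'E'
from h import *
for n in ("side","top"):
    im,d=camera(n);W=cloud(n,d);np.save(n+"8.npy",d);cv2.imwrite(f"pics/{n}8.png",im)
    r=trace(n,"grille")
    if r:
        P=W[r[0]["mask"]&np.isfinite(W[...,2])];P=P[abs(P[:,2]-np.median(P[:,2]))<.008]
        A=np.c_[P[:,:2],np.ones(len(P))];c=np.linalg.lstsq(A,P[:,2],rcond=None)[0];print(n,r[0]["p"],"slopes",c,P.min(0),P.max(0),np.median(P[:,2]))
    for l in("filter_pack","grip_bar","filter_unit","grille"):
        print(l,[(np.round(x["at"],1).tolist(),round(x["p"],2),np.round(W[int(x["at"][0]),int(x["at"][1])],4).tolist()) for x in find_in(n,l)[:2]])
E
```

```text
grip_width: 0.0452
t 24.30 W 45.29±0.06 F [-0.1   0.51 -0.14] Fxu -0.19 tq [-0.014  0.023  0.012] pos [ 398.61 -124.31   21.6 ]
ee_pos: [0.4997, -0.1849, 0.1622]
tool_rot: [0.001, 0.765, 0.644, 0.0]
wrist_force: [-0.1, 0.0, -0.4]
grip_width: 0.0451
side 0.79 slopes [-0.0184148   0.00262983  0.02298162] [ 0.37219865 -0.19268226  0.0070106 ] [ 0.49322517 -0.07780577  0.02252818] 0.014747295235029045
filter_pack [([248.5, 309.7], 0.88, [0.616, -0.2187, 0.0471])]
grip_bar [([249.3, 306.8], 0.6, [0.6132, -0.2239, 0.0478])]
filter_unit []
grille [([185.6, 264.5], 0.62, [0.4326, -0.1398, 0.0164])]
top 0.87 slopes [-0.00719168 -0.00066415  0.02035359] [ 0.37098793 -0.17517043  0.01049029] [ 0.48824909 -0.0740241   0.024939  ] 0.01749448106667406
filter_pack [([181.8, 372.5], 0.6, [0.6124, -0.2135, 0.0517])]
grip_bar [([183.5, 372.7], 0.87, [0.6079, -0.2135, 0.0515]), ([276.9, 332.7], 0.19, [0.39, -0.121, 0.0021])]
filter_unit [([166.1, 382.7], 0.81, [0.6527, -0.242, 0.004])]
grille [([271.1, 337.4], 0.64, [0.4039, -0.133, 0.0169]), ([282.2, 333.6], 0.45, [0.3801, -0.1236, 0.0289])]
```

View pics/side8.png

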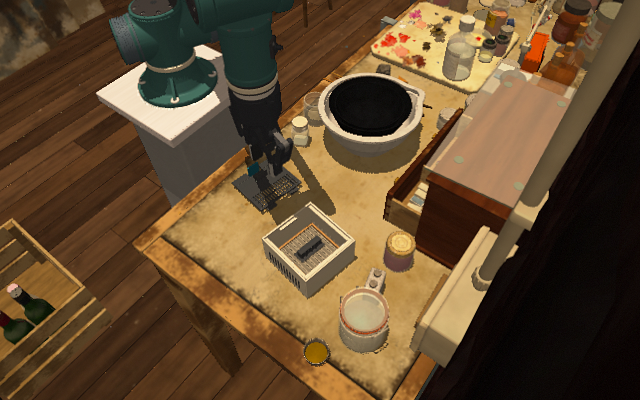

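View pics/top8.png

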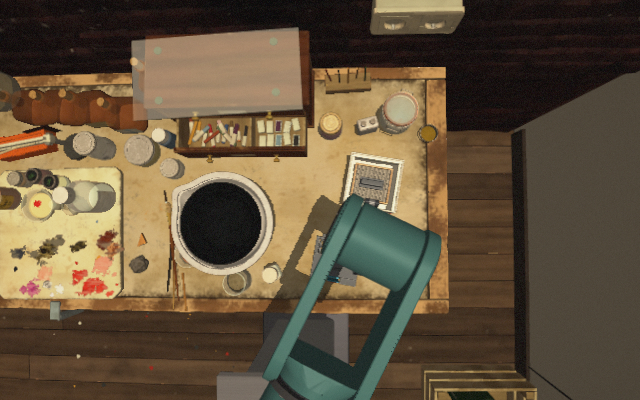

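The grille lies flat and has been let go, at about (267, 188) in the side view. The unit still stands, with the pack and its grip bar inside at (372, 183) in the top view. Now I'll measure the bar.

```bash
python3 - <<'E'
from h import *
for n in("top","side"):
    d=np.load(n+"8.npy");W=cloud(n,d);R=np.array([[.985,-.174],[.174,.985]])
    L=(W[...,:2]-np.array([.610,-.2142]))@R.T
    m=(abs(L[...,0])<.045)&(abs(L[...,1])<.045)&(W[...,2]>.042)&(W[...,2]<.058)
    k,l,st,_=cv2.connectedComponentsWithStats(m.astype(np.uint8)); i=1+np.argmax(st[1:,4]);P=W[l==i]
    print(n,"bar",cv2.minAreaRect((P[:,:2]*1000).astype(np.float32)),P.mean(0),len(P))
    m=(W[...,2]>.06)&(W[...,2]<.08)&(abs(L[...,0])<.075)&(abs(L[...,1])<.075)
    k,l,st,_=cv2.connectedComponentsWithStats(m.astype(np.uint8)); i=1+np.argmax(st[1:,4]);P=W[l==i]
    print("unit",cv2.minAreaRect((P[:,:2]*1000).astype(np.float32)))
E
```

```text
top bar ((609.8397216796875, -213.56857299804688), (47.11962890625, 12.927501678466797), 80.8952865600586) [ 0.60939386 -0.2130127   0.05021292] 114
unit ((608.3257446289062, -213.96058654785156), (118.19149780273438, 122.18827819824219), 79.83980560302734)
side bar ((612.318359375, -213.5800323486328), (49.83114242553711, 14.576838493347168), 80.85284423828125) [ 0.61258558 -0.21507185  0.04739925] 191
unit ((611.4476318359375, -214.87921142578125), (120.93657684326172, 121.20760345458984), 80.21208190917969)
```

```bash

python3 -m handwheel '[25,-6,0,0,120,60,-15,0,0,120,95,-24,-10,0,120,111,-29,-30,0,120,111,-29,-60,0,120,111,-29,-60,0,120]' |tail -4;python3 a.py 2
```

```text
ee_pos: [0.6074, -0.2119, 0.0982]
tool_rot: [-0.002, 0.765, 0.644, -0.002]
wrist_force: [-0.1, 0.2, -0.1]
grip_width: 0.0456
t 26.75 W 45.17±0.05 F [-0.18 -0.35  0.02] Fxu -0.11 tq [-0.016  0.035  0.057] pos [ 609.37 -212.86  102.32]
```

```bash

python3 -m handwheel '[1.5,-0.7,-15,0,120,1.5,-0.7,-35,0,120,1.5,-0.7,-52,0,120,1.5,-0.7,-62,0,120,1.5,-0.7,-65,0,120,1.5,-0.7,-65,0,120]' |tail -4;python3 a.py 2
```

```text
ee_pos: [0.611, -0.2137, 0.0374]
tool_rot: [0.001, 0.765, 0.644, -0.0]
wrist_force: [0.2, -0.1, -0.9]
grip_width: 0.0453
t 27.60 W 45.08±0.10 F [-0.31  0.35 -0.25] Fxu -0.37 tq [ 0.008  0.006 -0.004] pos [ 611.44 -213.84   38.17]
```

```bash

python3 -m handwheel '[0,0,-1,0,150,0,0,-1,0,180,0,0,-1,0,205,0,0,-1,0,225,0,0,-1,0,235,0,0,-1,0,240,0,0,-1,0,240]' |tail -4;python3 a.py 2
```

```text
ee_pos: [0.6116, -0.2139, 0.0375]
tool_rot: [0.002, 0.765, 0.644, 0.0]
wrist_force: [-1.0, 0.7, 2.7]
grip_width: 0.0102
t 28.57 W 10.14±0.05 F [-0.19  0.2   2.67] Fxu -0.22 tq [ 0.036  0.104 -0.029] pos [ 611.6  -213.92   37.57]
```

```bash

python3 -m handwheel '[0,0,4,0,240,0,0,12,0,240,0,0,24,0,240,0,0,40,0,240,0,0,60,0,240,0,0,80,0,240,0,0,100,0,240,0,0,110,0,240]' |tail -4;python3 a.py 2
python3 - <<'E'
from h import *
im,d=camera("side");cv2.imwrite("pics/side9.png",cv2.resize(im[100:310,200:400],None,fx=4,fy=2.85,interpolation=cv2.INTER_CUBIC))
E
```

```text
ee_pos: [0.6124, -0.2142, 0.1502]
tool_rot: [0.004, 0.765, 0.644, 0.001]
wrist_force: [0.7, 0.8, -1.4]
grip_width: 0.0102
t 29.68 W 10.11±0.18 F [-0.06 -0.25 -1.54] Fxu -0.02 tq [ 0.014 -0.003  0.009] pos [ 612.4  -214.28  149.72]
```

View pics/side9.png

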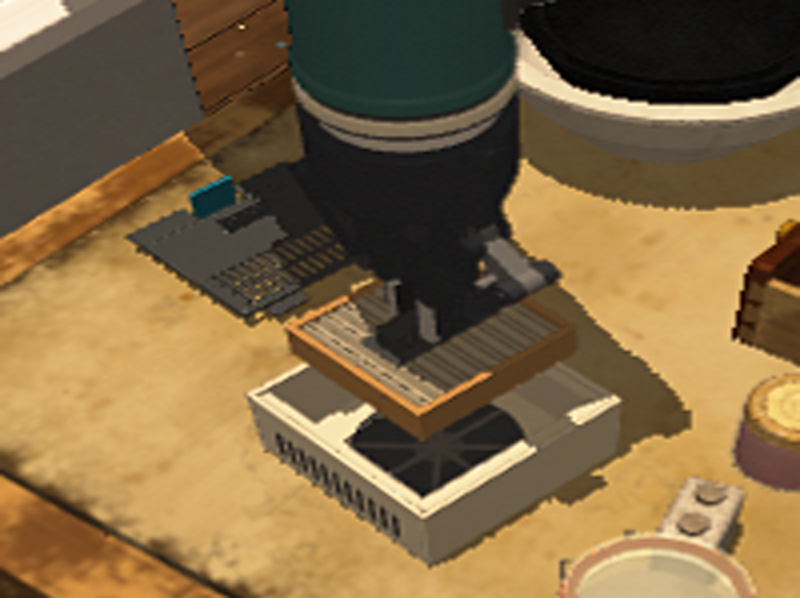

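The pack hangs level and clear above the unit at (430, 370). The grille lies flat at (240, 235). I'll carry the pack to the right-hand part of the free table.

```bash

python3 -m handwheel '[-14,-4,0,0,240,-44,-14,0,0,240,-80,-25,0,0,240,-116,-37,0,0,240,-150,-48,-5,0,240,-176,-56,-20,0,240,-192,-61,-40,0,240,-192,-61,-50,0,240]' |tail -4;python3 a.py 2
```

```text
ee_pos: [0.4173, -0.2744, 0.0961]
tool_rot: [0.001, 0.766, 0.643, 0.0]
wrist_force: [0.4, 0.3, -1.9]
grip_width: 0.0103
t 30.82 W 10.25±0.10 F [-0.21 -0.5  -2.29] Fxu -0.12 tq [ 0.011 -0.001 -0.018] pos [ 418.76 -274.12   96.42]
```

```bash

python3 - <<'E'
from h import *
for n in ("side","top"):
    im,d=camera(n);cv2.imwrite(f"pics/{n}10.png",im)
E
```

```text
(no output)
```

View pics/side10.png

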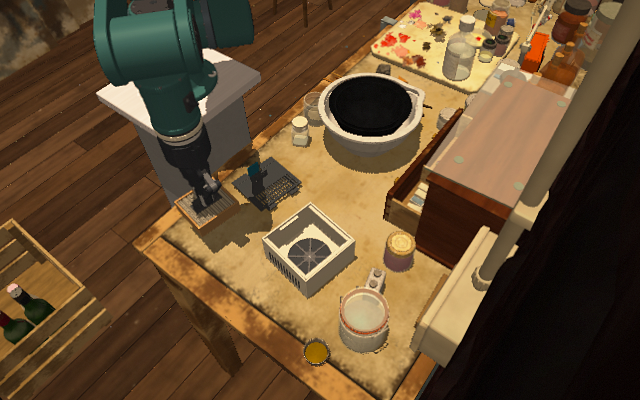

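```bash

python3 - <<'E'
from h import *
im=cv2.imread("pics/side10.png");d=np.load("side1.npy");W=cloud("side",d)
R=np.array([[.985,.174],[-.174,.985]])
c=np.array([.433,-.274]);P=np.array([[-.042,-.044],[.042,-.044],[.042,.044],[-.042,.044]])@R.T+c
p=world2pix("side",np.c_[P,np.zeros(4)]);print(P,p)
cv2.polylines(im,[p.astype(int)],True,(0,255,0));cv2.imwrite("pics/pl.png",cv2.resize(im[120:280,120:320],None,fx=4,fy=3.6))
for u,v in p.astype(int): print(W[v,u])
m=(abs(W[...,0]-c[0])<.055)&(abs(W[...,1]-c[1])<.055);print("z range",np.nanpercentile(W[m][:,2],[1,50,99]))
E
```

```text
[[ 0.383974 -0.310032]
 [ 0.466714 -0.324648]
 [ 0.482026 -0.237968]
 [ 0.399286 -0.223352]] [[190.13256393 232.14018238]
 [214.1650641  258.96714894]
 [250.77178257 232.497428  ]
 [226.09521306 207.74381077]]
[ 0.38125881 -0.30895025 -0.00327211]
[ 0.46435244 -0.32303718 -0.00100736]
[ 0.47739016 -0.2361385  -0.00463973]
[ 0.39621264 -0.22109897 -0.00232982]
z range [-8.08496077e-01 -2.71680664e-03  7.37118059e-04]
```

View pics/pl.png

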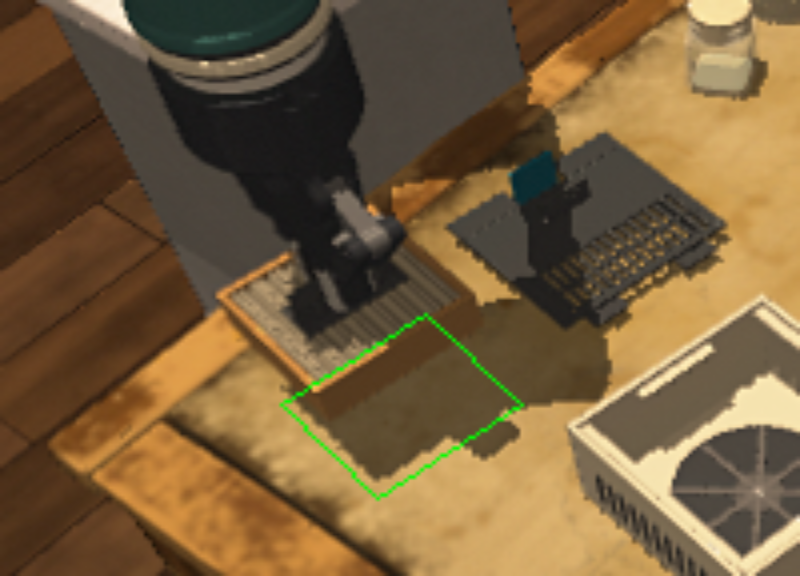

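The green outline of the planned spot (about (285–525, 315–495) in the crop) lies on plain table, clear of the frame, the grille and the unit. I'll set the pack down there.

```bash

python3 -m handwheel '[6,0,-8,0,240,14,0,-22,0,240,14,0,-38,0,240,14,0,-50,0,240,14,0,-58,0,240,14,0,-62,0,240,14,0,-62,0,240]' |tail -4;python3 a.py 2
```

```text
ee_pos: [0.4343, -0.2749, 0.0363]
tool_rot: [0.003, 0.765, 0.644, 0.001]
wrist_force: [0.3, -0.4, -1.8]
grip_width: 0.0103
t 31.90 W 10.28±0.01 F [-0.05  0.09 -1.82] Fxu -0.06 tq [ 0.011 -0.016 -0.025] pos [ 434.67 -275.22   36.95]
```

```bash

python3 -m handwheel '[0,0,-1,0,240,0,0,-2,0,240,0,0,-2,0,240]' |tail -1;python3 a.py 2
python3 -m handwheel '[0,0,-0.5,0,240,0,0,-1,0,240,0,0,-1,0,240]' |tail -1;python3 a.py 2
```

```text
grip_width: 0.0101
t 32.38 W 10.37±0.07 F [ 0.31 -0.02 -2.4 ] Fxu 0.31 tq [0.035 0.004 0.019] pos [ 434.65 -275.23   34.99]
grip_width: 0.0105
t 32.85 W 10.30±0.08 F [ 0.81 -0.37 -1.95] Fxu 0.86 tq [ 0.018 -0.018  0.014] pos [ 434.64 -275.17   33.93]
```

```bash

python3 -m handwheel '[0,0,-0.7,0,240,0,0,-1.5,0,240,0,0,-1.5,0,240]' |tail -1;python3 a.py 2
python3 -m handwheel '[0,0,-0.5,0,240,0,0,-1,0,240,0,0,-1,0,240]' |tail -1;python3 a.py 2
```

```text
grip_width: 0.0103
t 33.33 W 10.21±0.04 F [-0.05 -0.09 -2.06] Fxu -0.03 tq [0.012 0.027 0.005] pos [ 434.64 -275.19   32.42]
grip_width: 0.0101
t 33.80 W 10.28±0.10 F [ 0.5  -0.13 -0.96] Fxu 0.52 tq [ 0.053  0.051 -0.003] pos [ 434.75 -275.26   31.62]
```

```bash

python3 -m handwheel '[0,0,-0.4,0,240,0,0,-0.4,0,225,0,0,-0.4,0,200,0,0,-0.4,0,170,0,0,-0.4,0,150,0,0,-0.4,0,150]' |tail -1;python3 a.py 2
python3 -m handwheel '[0,0,4,0,150,0,0,20,0,150,0,0,50,0,150,0,0,90,0,150,0,0,130,0,150,-30,-30,160,0,150,-60,-60,170,0,150,-60,-60,170,0,150]' |tail -4
python3 - <<'E'
from h import *
for n in ("side","top"):
    im,d=camera(n);W=cloud(n,d);cv2.imwrite(f"pics/{n}11.png",im)
    for lab in("grille","filter_pack"):
        r=trace(n,lab)
        if r:
            P=W[r[0]["mask"]&np.isfinite(W[...,2])];P=P[abs(P[:,2]-np.median(P[:,2]))<.006]
            A=np.c_[P[:,:2],np.ones(len(P))];c=np.linalg.lstsq(A,P[:,2],rcond=None)[0];print(n,lab,round(r[0]["p"],2),"slopes",c[:2].round(3),P.mean(0).round(3),len(P))
    L=(W[...,:2]-np.array([.610,-.2142]))
    m=(W[...,2]>.06)&(W[...,2]<.08)&(abs(L[...,0])<.08)&(abs(L[...,1])<.08)
    k,l,st,_=cv2.connectedComponentsWithStats(m.astype(np.uint8)); i=1+np.argmax(st[1:,4]);P=W[l==i]
    print("unit",cv2.minAreaRect((P[:,:2]*1000).astype(np.float32)),P[:,2].mean())
    for lab in("white_bottle","gold_jar","grey_can"): print(lab,[np.round(W[int(x["at"][0]),int(x["at"][1])],3).tolist() for x in find_in(n,lab)[:1]])
E
```

```text
grip_width: 0.0355
t 34.65 W 35.04±0.11 F [ 0.05 -0.04 -0.44] Fxu 0.06 tq [-0.025 -0.003 -0.009] pos [ 434.78 -275.26   31.22]
ee_pos: [0.3738, -0.3375, 0.2042]
tool_rot: [0.006, 0.767, 0.642, 0.001]
wrist_force: [0.1, 0.9, -0.5]
grip_width: 0.0351
side grille 0.68 slopes [-0.026 -0.014] [ 0.749 -0.203  0.054] 240
side filter_pack 0.82 slopes [-0.004  0.002] [ 0.439 -0.278  0.023] 1500
unit ((611.2755737304688, -214.5045928955078), (121.14402770996094, 121.76168823242188), 80.2815933227539) 0.0655000486869772
white_bottle [[0.417, 0.006, 0.044]]
gold_jar [[0.759, -0.142, 0.063]]
grey_can [[0.742, -0.202, 0.053]]
top grille 0.57 slopes [-0.012  0.002] [ 0.428 -0.13   0.017] 1694
top filter_pack 0.63 slopes [0.003 0.003] [ 0.434 -0.273  0.026] 1217
unit ((609.064453125, -214.0889892578125), (118.38409423828125, 120.77842712402344), 79.69451904296875) 0.0683134689276406
white_bottle [[0.405, 0.02, 0.064]]
gold_jar [[0.737, -0.114, 0.065]]
grey_can [[0.745, -0.201, 0.055]]
```

View pics/side11.png

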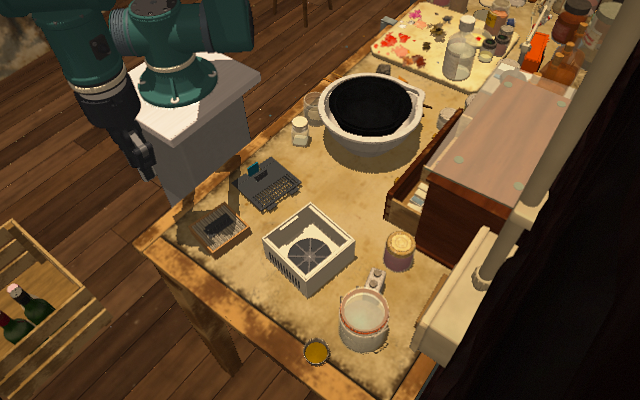

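The pack lies flat at (215, 230) and the grille flat at (268, 185). The unit is unmoved at (309, 248), and the bystanders and the arm are clear. I'll hand the job in.

```bash
python3 -m handwheel '[0,0,0,0,150,0,0,0,0,150]'|head -2; python3 -c "
from workcell import close_job
print(close_job())"
```

```text
time_s: 36.5
ee_pos: [0.375, -0.335, 0.201]
the job is handed in; nothing more can be done
None
```

The grille and the used filter pack both lie flat on the table, right way up and let go. I handed the job in at 36.5 s of the 64 s allowed; it reports no verdict.

**What I did:**
- I pinched the snap tab against the rib to about 28.5 mm, in small steps. The tool cannot measure the pinch force directly. I kept it low by closing a few counts at a time and easing off once the barb was free.
- I swung the front up to about 9.7° (checked by depth), drew the grille about 14 mm to the front, lifted it off and laid it at about (0.43, −0.13).
- I lifted the pack by its grip bar and set it down at about (0.434, −0.275).

**Last checks:**

| Item | Result |
|---|---|
| Grille | slope about 0.012 rad (limit 0.08) |
| Pack | slope about 0.004 rad (limit 0.08) |
| Unit | within about 0.5 mm of its start, level |
| Bystanders | readings within about 6 mm of the start, within the detector's scatter |
| Arm | stands clear of everything |

**Checks that failed or disagreed:**
- The last side-view search for the grille picked up something else near the grey can at (0.75, −0.20), so I ignored it. The top view, the picture and an earlier side reading (about 0.019 rad) all show the grille lying flat.
- The two cameras differ by 2 to 3 mm in height and in x throughout.

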